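Rock the angle gauge on the crowned stud to its preset mark and hold it

ROBOT

A 6-joint arm with a two-finger parallel gripper is mounted at the origin on the work surface. World frame = base frame: x ahead of the robot, y to its left, z up, the work surface at z = 0. Lengths are in m, angles in rad, forces in N, time in s.
With the tool pointing down it reaches from about 0.35 to 0.775 m from the base axis. Payload 7.3 kg.
Tool frame: the origin (TCP) lies at the very end of the fingers, on their centre line; the grasp point (between the pads) lies 19 mm behind it; z points along the fingers, y is the line along which they close (so a half turn about z gives the same grasp; the last joint's range is limited). The gripper opens to 92 mm and grips with 3 to 60 N. Pads are 19 mm wide; open, the fingers measure 130 mm over their backs; the gripper's body (75 mm by 190 mm) begins 47 mm behind the grasp point.
Start: joints at [-1.446, 0.342, 1.524, -0, 1.275, -0.146], TCP at [0.14, -0.506, 0.227] pointing down, gripper open.
Joint ranges: [-2.53, 2.53], [-0.77, 2.02], [0.04, 2.7], [-1, 4.14], [0.28, 2.66], [-3.11, 3.11]. Speed limits (rad/s): [2.57, 2.57, 3.14, 3.14, 3.14, 3.14].

INTERFACE

Orientations are given as [roll, pitch, yaw] about the fixed x, y, z axes, in that order (R = Rz(yaw) Ry(pitch) Rx(roll)).
In Python, from cell import * gives the robot as it stands.
- The arm moves only by the tool step_arm, never from a script. Its argument "commands" is a list of rows, each a list of 7 numbers: the opening, from 0 (shut) to 1 (fully open), then the shift along the world's x, y, z in cm, then the turn, a rotation vector about the world's x, y, z in rad. A call has 1 to 5 rows; each row is the pose to reach, as a shift and turn from the pose commanded when the call began; what a row does not reach only later rows make up. A row lasts 1/12 s, in which the tool goes at most 41.7 mm and 7.16 degrees, less where a joint would pass 70% of its speed; a pose out of reach is approached as far as the arm can. A call with a gripper value outside its range is refused whole. The fingers move at their own pace and stop on an object; "grip_force" is the grip in N (left out, the last holds). Time passes only in rows, so rows that repeat a pose let the fingers close. It gives the time, the measured TCP pose, the force, the opening and the grip force at its end, in the units of the state.
- observe(): the state, without advancing time (a new reading comes with each control period).
- read_camera(name): name is "scene" or "top" or "wrist"; returns the picture (480x640x3 uint8, red, green, blue); there is no depth.
- camera_model(name): a dict with "vfov" (degrees; the focal length in pixels is half the picture's height over the tangent of half this angle, whatever the lens; pixels are square), "cx", "cy" (the principal point, pixels), "world_to_cam" (4x4, takes a point from world to camera coordinates). Camera axes: x right, y up, looking along -z (the intrinsics and any distortion apply to the point x, -y, -z); pixel columns grow to the right and rows downward; lengths in m; the calibration is good to about 2 mm. A picture is of the moment at which its call begins: read the wrist's pose just before it. camera_model takes no time and is no camera call; for the wrist camera it gives the pose at the moment of the call.
- hand_in(): hands the job in; it is judged then, once.
The state is a dict: "time": time; "qpos": joint angles; "qvel": joint speeds; "joint_efforts": joint torques, N m; "tool_pos": TCP position; "tool_rot": TCP orientation; "contact_force": force on the tool from outside, world axes, zero at the start; "torque": the same for the moment, N m; "opening": finger opening in m; "grip_force": force on a finger pad.
Only numpy, scipy, OpenCV 4.12 (cv2) and the standard library are available. Lean on these libraries where they do the work, as an engineer would, in place of code of your own. Each camera call takes 0.05 s, during which the arm holds its last target. There are 200 camera calls.

TASK

Pick up the angle gauge by the lug on top and set its foot, level and square, across the round head of the sprung stud; press only gently, so that the stud sinks part-way and its spring is never pushed to the bottom. Then, keeping the foot on the stud, rock the gauge until its swinging pointer settles on the wedge-shaped mark set near the dial's rim (within about 4 degrees), and finish still holding it there: do not let go or put it down. Leave the aluminium offcut, the screwdriver and the tin alone.

Things in the scene. Friction and masses are not known exactly. Their poses are not given: they have to be found in the camera images.
- gauge: Angle gauge, 0.2 to 0.45 kg, standing on its foot. Origin: centre of the flat underside of the foot; z up, x out of the white dial, y along the foot. Foot: steel bar 36 (x) by 110 (y) by 14 (z) mm. On it a round grey case, 120 mm diameter, 30 mm thick (x), centre 67 mm and top 127 mm above the origin. Its yaw is -0.2 to 0.8 (dial towards world +x).
- lug (a point): Where to grip: the aluminium lug on top of the gauge, 14 mm thick (gauge x), 36 mm wide (y), from 127 to 173 mm above the gauge's origin. This point lies on its centre line, 151 mm above the gauge's origin; axes as the gauge's.
- pointer (a joint): Angle (rad) of the free-swinging weighted black pointer about the gauge's x axis through the dial centre (67 mm above the origin). 0: pointing to the middle of the foot; positive: towards the gauge's +y. It always hangs plumb and swings for a second or so after a move: turning the gauge by -a about its own x axis makes it read +a.
- pointer_tip (a point): Tip of the pointer, 40 mm below the pivot, 17.5 mm in front of the gauge's mid-plane; its z axis runs from the tip to the pivot.
- mark (a joint): Angle (rad) of the preset mark, a dark steel wedge 12 mm wide near the dial's lower rim, measured like pointer; between 0.2 and 0.42, on the gauge's +y side. It does not move on the dial.
- mark_tip (a point): Inner tip of the mark, 41 mm from the dial's pivot; its z axis points to the pivot.
- block: Steel work-support block bolted to the bench, 80 (x) by 70 (y) by 44 mm high, with a 110 by 50 by 10 mm flange. Origin: centre of its underside; z up. Its yaw is -0.2 to 0.8. The stud rises from its middle.
- stud_top (a point): Middle of the top line of the stud's head; 90 mm above the block's origin when not pressed, moves with the stud. The head is a round steel bar lying along the block's x axis, radius 20 mm, 44 mm long; axes as the block's. The gauge's x axis goes along this x axis (dial facing world +x), so that the foot lies across the bar and rocks on it.
- stud (a joint): How far (m) the stud is pressed straight down into the block: 0 free, 0.012 at the bottom. Spring: about 0.9 N to start it, plus 0.5 N per mm, about 7 N at the bottom (the gauge's weight counts too).
- offcut: Bystander: loose aluminium extrusion offcut, 40 by 150 (y) by 40 mm; origin at the centre of its underside.
- driver: Bystander: loose screwdriver lying on the bench to the robot's right, about 200 mm long along its x axis, 30 mm thick.
- tin: Bystander: steel tin standing on the bench, 60 mm diameter, 55 mm high; origin at the centre of its underside.
Mind the look-alikes: they are no part of the job. There is more than one size of the gauge; the one meant has the size given above.

How it is judged:
By the outcome, as a careful person would: the job done as asked, in the order asked, and still so for the second after the job is handed in, while the arm keeps its last pose, push and grip.
It also fails if it takes over 54 s, if anything falls off the work surface, if the arm or the gripper's body presses on something with over 40 N, if the wrist force passes 120 N, or if a joint passes its speed limit or range.

## Working session

There is one attempt and no reset: what is moved stays moved. The work goes in short steps, Python scripts to look and compute and a tool call to move; the robot and the scene stay as the last step left them, time stands still between calls to the robot, and variables do not carry over. Pictures are saved under pics/ and viewed, at most 10 in all, crops included, and the job is handed in when it is done.

Besides the shell and the picture viewer there is one more tool, called after ">>>" in YAML: its name, and indented under it one key for each argument. step_arm: Moves the arm, as the interface text tells. Its arguments: {"type":"object","properties":{"commands":{"type":"array"},"grip_force":{"type":"number"}},"required":["commands"]}

```bash
mkdir -p pics; ls
python3 - <<'E'
from cell import *
import cv2,numpy as np
print(observe())
for n in ["scene","top"]:
    im=read_camera(n); cv2.imwrite(f"pics/{n}0.png",im[:,:,::-1]); print(n,camera_model(n))
E
```

```text
pics
{'time': 0.0, 'qpos': array([-1.44597213e+00,  3.42734829e-01,  1.52502376e+00,  1.09220146e-05,
        1.27538392e+00, -1.46024850e-01]), 'qvel': array([-0.0006871 ,  0.00097727,  0.00080304,  0.00088075, -0.00018711,
        0.00066611]), 'joint_efforts': array([ 3.24854584e-03, -4.31232798e+01, -2.44221890e+01,  7.20433728e-02,
        5.57705818e-02, -1.08338377e-04]), 'tool_pos': array([ 0.14042463, -0.50545054,  0.22603632]), 'tool_rot': array([-3.14006081e+00, -2.35847391e-04,  2.70845677e-01]), 'contact_force': array([ 0.47456161, -0.78349211, -0.36842248]), 'torque': array([ 0.00982805, -0.02246071, -0.02287293]), 'grip_force': 0.0, 'opening': 0.09191227546606912}
scene {'vfov': 57.84466585303637, 'cx': 320.44711717227267, 'cy': 238.50730666292912, 'world_to_cam': array([[-0.61906767,  0.78531348, -0.00616129,  0.40051627],
       [-0.62201523, -0.48551901,  0.61430314,  0.27764608],
       [ 0.47942912,  0.38412763,  0.78904606, -1.366336  ],
       [ 0.        ,  0.        ,  0.        ,  1.        ]])}
top {'vfov': 57.51609229428523, 'cx': 318.54262765792726, 'cy': 233.71431259819224, 'world_to_cam': array([[ 0.02109059, -0.99947756,  0.02449078, -0.04086736],
       [ 0.98558782,  0.02489749,  0.16732233, -0.60045047],
       [-0.16784467,  0.02060888,  0.98559801, -0.86580861],
       [ 0.        ,  0.        ,  0.        ,  1.        ]])}
```

View pics/scene0.png

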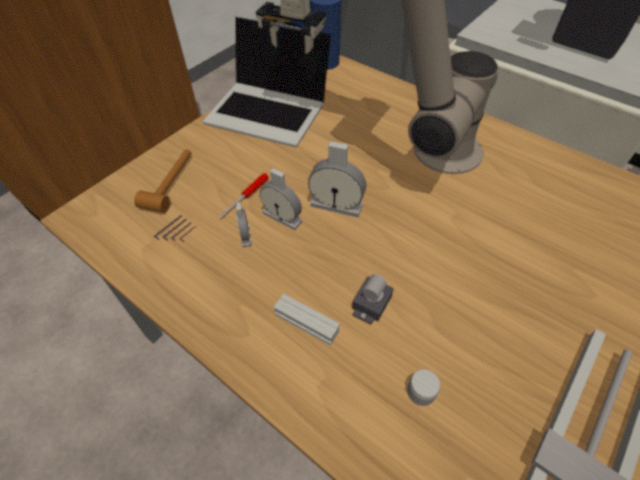

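View pics/top0.png

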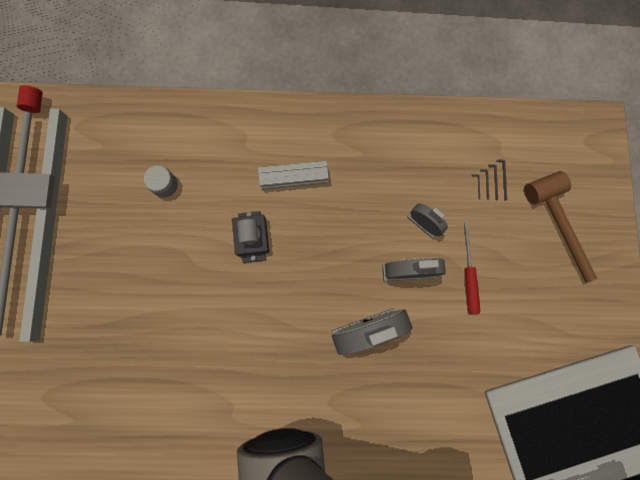

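The scene view shows three gauges: large at (337,185), medium at (281,200) and small at (243,225). The stud block is at (373,297), the offcut at (307,318), the tin at (424,386) and the driver at (245,195). In the top view the gauges are at (372,332), (414,269) and (429,220), and the block at (250,236). I'll size the gauges next.

```bash
cat > h.py <<'E'
from cell import *
import cv2,numpy as np
def cam(n): return camera_model(n)
def ray(c,u,v):
    f=240/np.tan(np.radians(c["vfov"])/2); T=c["world_to_cam"]; R=T[:3,:3]
    d=R.T@np.array([(u-c["cx"])/f,-(v-c["cy"])/f,-1]); return -R.T@T[:3,3], d/np.linalg.norm(d)
def onz(c,u,v,z): o,d=ray(c,u,v); return o+d*(z-o[2])/d[2]
def tri(obs):
    A=np.zeros((3,3));b=np.zeros(3);L=[]
    for c,u,v in obs:
        o,d=ray(c,u,v);P=np.eye(3)-np.outer(d,d);A+=P;b+=P@o;L.append((o,P))
    x=np.linalg.solve(A,b); return x,[np.linalg.norm(P@(x-o)) for o,P in L]
def proj(c,p):
    f=240/np.tan(np.radians(c["vfov"])/2); q=c["world_to_cam"]@np.append(p,1)
    return np.array([c["cx"]-f*q[0]/q[2], c["cy"]+f*q[1]/q[2]])
E
python3 - <<'E'
from h import *
np.set_printoptions(precision=4,suppress=True)
s=cam("scene");t=cam("top")
for n,a,b in [("big",(310,207),(360,214)),("med",(264,219),(299,227))]:
    p,q=onz(s,*a,0.007),onz(s,*b,0.007); print(n,p,q,np.linalg.norm(p-q))
# lug tops
print("big lug",tri([(s,338,148),(t,383,337)])); print("med lug",tri([(s,278,174),(t,429,265)]))
print("stud",tri([(s,376,281),(t,248,229)]))
S=cv2.imread("pics/scene0.png");T=cv2.imread("pics/top0.png")
a=cv2.resize(S[135:240,225:385],None,fx=5,fy=5,interpolation=2)[:,:800]
b=cv2.resize(T[170:365,220:460],None,fx=3.07,fy=3.07,interpolation=2)
c=cv2.resize(S[260:330,340:410],None,fx=5,fy=5,interpolation=2)
cv2.imwrite("pics/a.png",a);cv2.imwrite("pics/b.png",b);print(a.shape,b.shape)
E
```

```text
big [ 0.4574 -0.1865  0.007 ] [ 0.3928 -0.0616  0.007 ] 0.14065080043195266
med [ 0.5689 -0.2579  0.007 ] [ 0.5317 -0.1643  0.007 ] 0.10075513859690208
big lug (array([ 0.4025, -0.1357,  0.2081]), [np.float64(0.0006545866264089898), np.float64(0.000654586626409048)])
med lug (array([ 0.5287, -0.2264,  0.1638]), [np.float64(0.0010306970062562973), np.float64(0.001030697006256206)])
stud (array([0.5989, 0.1166, 0.094 ]), [np.float64(0.002091346619977536), np.float64(0.002091346619977503)])
(525, 800, 3) (599, 737, 3)
```

View pics/a.png

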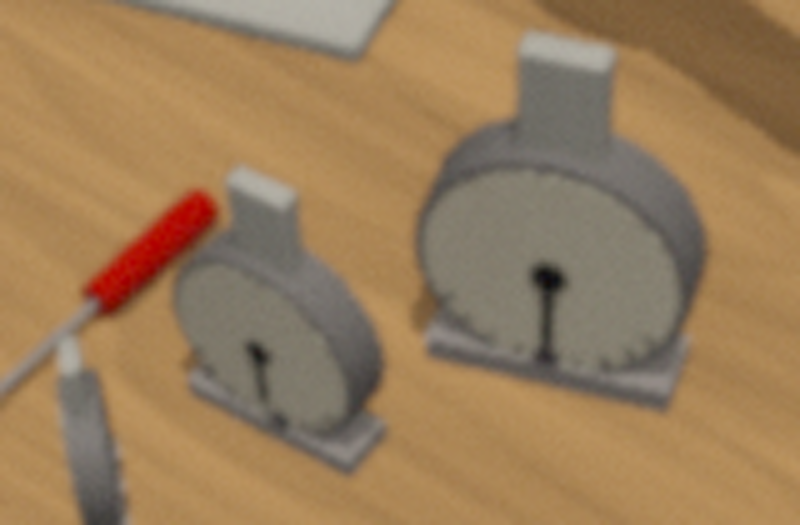

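View pics/b.png

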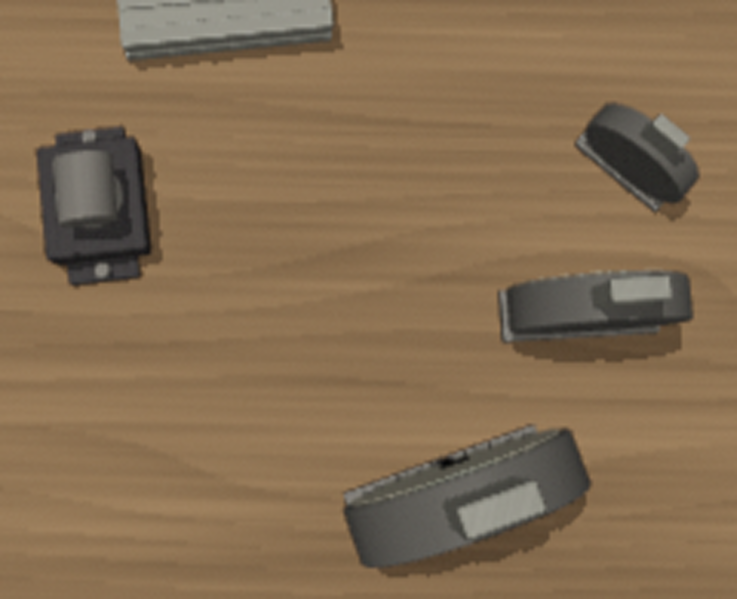

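The medium gauge is the right one: its lug top measures 0.164 m, and the big one is about 1.2 times larger at 0.208 m. In crop a, its pivot is at (257,352), with a dark pointer and mark at the lower rim near (280,420). In crop b, its lug rectangle is at (641,289), the stud bar at (86,186) and the flange screws at (89,135) and (101,270). Next I'll refine with masks.

Run:
```python
from h import *
np.set_printoptions(precision=4,suppress=True)
s=cam("scene");t=cam("top")
S=cv2.imread("pics/scene0.png");T=cv2.imread("pics/top0.png")
print("scene cam at",ray(s,320,240)[0],"top cam at",ray(t,320,240)[0])
g=cv2.resize(T,None,fx=4,fy=4,interpolation=cv2.INTER_CUBIC).astype(int)
def box(g,x0,y0,x1,y1,thr,k=4):
    sub=g[y0*k:y1*k,x0*k:x1*k].min(2); m=(sub>thr).astype(np.uint8)
    c=max(cv2.findContours(m,0,2)[0],key=cv2.contourArea)
    b=cv2.boxPoints(cv2.minAreaRect(c)); return (b-(k-1)/2)/k+np.array([x0,y0])
b=box(g,412,255,446,276,125); print("lug px",b)
w=np.array([onz(t,*p,0.173) for p in b]); print(w,"c",w.mean(0))
for i in range(2): e=w[i+1]-w[i];print(np.linalg.norm(e),np.arctan2(-e[0],e[1]))
f=lambda u,v:(u/3.07+220,v/3.07+170)
b=box(g,236,212,262,246,75); print("bar px",b)
w=np.array([onz(t,*p,0.080) for p in b]);print(w,"c",w.mean(0))
for i in range(2): e=w[i+1]-w[i];print(np.linalg.norm(e),np.arctan2(-e[0],e[1]))
p,q=onz(t,*f(89,135),.01),onz(t,*f(101,270),.01);print("screws",p,q,"mid",(p+q)/2,"yaw",np.arctan2(p[1]-q[1],p[0]-q[0]),np.linalg.norm(p-q))
h=lambda u,v:(u/5+225,v/5+135)
p,q=onz(s,*h(192,392),0),onz(s,*h(350,472),0);print("foot front edge",p,q,np.linalg.norm(p-q),np.arctan2(p[0]-q[0],q[1]-p[1]))
```

```text
scene cam at [1.0757 0.3451 0.91  ] top cam at [ 0.4473 -0.0081  0.9548]
lug px [[418.7329 260.6352]
 [437.2989 259.309 ]
 [437.7811 266.0603]
 [419.2151 267.3864]]
[[ 0.5358 -0.2063  0.173 ]
 [ 0.539  -0.2401  0.173 ]
 [ 0.5268 -0.2407  0.173 ]
 [ 0.5236 -0.207   0.173 ]] c [ 0.5313 -0.2235  0.173 ]
0.033954191093334495 -3.0469240727921987
0.012231434792062812 1.6177410484922201
bar px [[236.1871 219.1198]
 [253.7112 217.6595]
 [255.6198 240.5629]
 [238.0957 242.0233]]
[[0.6222 0.1416 0.08  ]
 [0.6261 0.1063 0.08  ]
 [0.5791 0.1003 0.08  ]
 [0.5753 0.1353 0.08  ]] c [0.6007 0.1209 0.08  ]
0.03555200918471675 -3.0301263629378505
0.04739179775271618 1.6976533215190575
screws [0.6484 0.1261 0.01  ] [0.5515 0.1131 0.01  ] mid [0.5999 0.1196 0.01  ] yaw 0.13385252043341964 0.09781193824844422
foot front edge [ 0.5509 -0.2779  0.    ] [ 0.5406 -0.1714  0.    ] 0.1070265391598843 0.09678991770015821
```

>>> step_arm:
  commands:
    - [1,3,2,2,0,0,0.1]
    - [1,6,4,4,0,0,0.22]
    - [1,9,6,5,0,0,0.34]
    - [1,12,8,5,0,0,0.46]
    - [1,15,10,5,0,0,0.58]

```text
time: 0.52
tool_pos: [0.2917, -0.4049, 0.2773]
tool_rot: [3.14, 0.0, 0.856]
contact_force: [1.2, 0.3, -0.2]
opening: 0.0916
grip_force: 0.0
```

>>> step_arm:
  commands:
    - [1,3,2,0,0,0,0.1]
    - [1,6,4,0,0,0,0.2]
    - [1,9,6,0,0,0,0.3]
    - [1,12,8,0,0,0,0.4]
    - [1,15,10,0,0,0,0.5]

```text
time: 0.93
tool_pos: [0.4416, -0.3045, 0.2765]
tool_rot: [-3.141, -0.0, 1.356]
contact_force: [0.3, -1.4, 0.7]
opening: 0.0918
grip_force: 0.0
```

>>> step_arm:
  commands:
    - [1,3,3,0,0,0,0.1]
    - [1,6,6,0,0,0,0.2]
    - [1,9,8,0,0,0,0.315]
    - [1,9,8,0,0,0,0.315]
    - [1,9,8,0,0,0,0.315]

```text
time: 1.35
tool_pos: [0.5314, -0.2242, 0.2758]
tool_rot: [-3.14, -0.001, 1.669]
contact_force: [-0.8, 1.0, -0.4]
opening: 0.0918
grip_force: 0.0
```

Above the lug now; check it with the wrist camera.

Run:
```python
from h import *
np.set_printoptions(precision=4,suppress=True)
w=cam("wrist"); im=read_camera("wrist"); cv2.imwrite("pics/w1.png",im[:,:,::-1])
o,d=ray(w,w["cx"],w["cy"]); print("cam",o,d,w["vfov"],"lug expected px",proj(w,np.array([.530,-.2245,.173])),"tcp px",proj(w,observe()["tool_pos"]))
```

```text
cam [ 0.5238 -0.1503  0.4332] [ 0.0267 -0.2689 -0.9628] 70.985570214599 lug expected px [310.9363 241.7115] tcp px [311.0327 298.874 ]
```

View pics/w1.png

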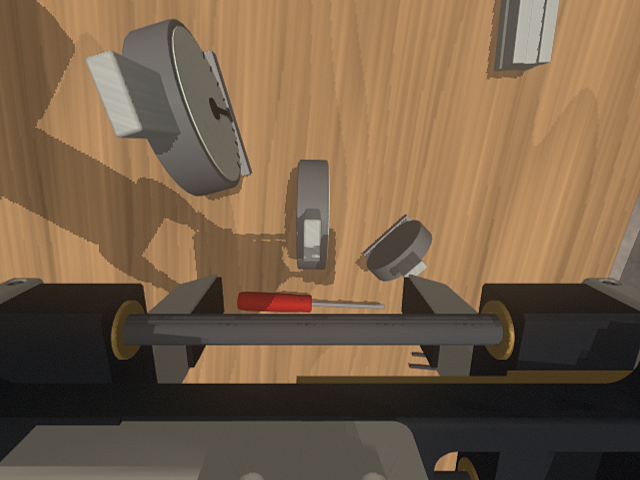

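The wrist view shows the lug top at about (312,235), between the open fingers and close to the expected (311,242). I'll measure its rectangle.

Run:
```python
from h import *
np.set_printoptions(precision=4,suppress=True)
w=cam("wrist"); T=cv2.imread("pics/w1.png")
print(T[215:275:3,312].min(1))
sub=T[205:275,295:330].min(2)
for thr in (150,170,190):
    m=(sub>thr).astype(np.uint8); c=max(cv2.findContours(m,0,2)[0],key=cv2.contourArea); b=cv2.boxPoints(cv2.minAreaRect(c))+[295,205]
    p=np.array([onz(w,*x,.173) for x in b]); e=p[1:3]-p[:2]
    print(thr,b.round(1).tolist(),p.mean(0),np.linalg.norm(e,axis=1),np.arctan2(-e[:,0],e[:,1]))
```

```text
[ 90  86 164 171 171 176 170 171 173 170 166 106 110 128 126 110  84  77
  63  64]
150 [[304.0, 220.0], [319.0, 220.0], [319.0, 246.0], [304.0, 246.0]] [ 0.5288 -0.2186  0.173 ] [0.0119 0.0215] [-1.476  -3.0413]
170 [[306.0, 222.0], [318.0, 222.0], [318.0, 246.0], [306.0, 246.0]] [ 0.5293 -0.2193  0.173 ] [0.0095 0.0198] [-1.476  -3.0421]Traceback (most recent call last):
  File "<stdin>", line 7, in <module>
ValueError: max() iterable argument is empty
```

>>> step_arm:
  commands:
    - [1,-0.2,0,-3,0,0,0]
    - [1,-0.2,0,-6,0,0,0]
    - [1,-0.2,0,-9,0,0,0]
    - [1,-0.2,0,-12,0,0,0]
    - [1,-0.2,0,-14.2,0,0,0]
  grip_force: 40

```text
time: 1.82
tool_pos: [0.5263, -0.2267, 0.1324]
tool_rot: [-3.139, -0.001, 1.663]
contact_force: [-0.1, -0.2, -0.8]
opening: 0.0916
grip_force: 0.0
```

>>> step_arm:
  commands:
    - [1,0,0,0,0,0,0]
    - [0.3,0,0,0,0,0,0]
    - [0.3,0,0,0,0,0,0]
    - [0.3,0,0,0,0,0,0]
    - [0.3,0,0,0,0,0,0]

```text
time: 2.23
tool_pos: [0.5291, -0.2266, 0.1366]
tool_rot: [3.139, 0.002, 1.665]
contact_force: [-0.4, 0.7, -0.3]
opening: 0.0697
grip_force: 0.0
```

>>> step_arm:
  commands:
    - [0,0,0,0,0,0,0]
    - [0,0,0,0,0,0,0]
    - [0,0,0,0,0,0,0]
    - [0,0,0,0,0,0,0]
    - [0,0,0,0,0,0,0]

```text
time: 2.65
tool_pos: [0.5285, -0.2258, 0.1348]
tool_rot: [3.141, 0.0, 1.666]
contact_force: [0.2, -0.6, -0.1]
opening: 0.0368
grip_force: 0.0
```

>>> step_arm:
  commands:
    - [0,0,0,0,0,0,0]
    - [0,0,0,0,0,0,0]
    - [0,0,0,0,0,0,0]
    - [0,0,0,0,0,0,0]
    - [0,0,0,0,0,0,0]

```text
time: 3.07
tool_pos: [0.5284, -0.2259, 0.1346]
tool_rot: [-3.141, 0.0, 1.666]
contact_force: [-0.0, -1.3, -1.4]
opening: 0.0137
grip_force: 40.0
```

>>> step_arm:
  commands:
    - [0,0,0,0,0,0,0]
    - [0,0,0,0,0,0,0]
    - [0,0,0,0,0,0,0]

```text
time: 3.32
tool_pos: [0.5284, -0.2259, 0.1346]
tool_rot: [-3.141, -0.0, 1.666]
contact_force: [0.7, -0.9, -2.4]
opening: 0.0137
grip_force: 40.0
```

>>> step_arm:
  commands:
    - [0,0,0,1,0,0,0]
    - [0,0,0,3,0,0,0]
    - [0,0,0,6,0,0,0]
    - [0,0,0,9,0,0,0]
    - [0,0,0,12,0,0,0]

```text
time: 3.73
tool_pos: [0.5281, -0.2255, 0.2565]
tool_rot: [-3.141, -0.001, 1.666]
contact_force: [0.6, 0.3, -2.1]
opening: 0.0137
grip_force: 40.0
```

>>> step_arm:
  commands:
    - [0,1,2,2,0,0,0]
    - [0,2,4,5,0,0,0]
    - [0,3,6,8,0,0,0]
    - [0,4,8,11,0,0,0]
    - [0,4,10,13,0,0,0]

```text
time: 4.15
tool_pos: [0.5695, -0.1247, 0.3881]
tool_rot: [3.138, 0.001, 1.666]
contact_force: [0.8, 0.4, -2.4]
opening: 0.0139
grip_force: 40.0
```

>>> step_arm:
  commands:
    - [0,0,3,1,0,0,0]
    - [0,1,6,3,0,0,0]
    - [0,2,9,5,0,0,0]
    - [0,3,12,6,0,0,0]
    - [0,3,15,6.5,0,0,0]

```text
time: 4.57
tool_pos: [0.5992, 0.0257, 0.4515]
tool_rot: [3.139, 0.0, 1.666]
contact_force: [-0.2, -1.3, -2.1]
opening: 0.0136
grip_force: 40.0
```

>>> step_arm:
  commands:
    - [0,0,3,0,0,0,0.05]
    - [0,0,6,0,0,0,0.1]
    - [0,0,8,0,0,0,0.15]
    - [0,0,9,0,0,0,0.2]
    - [0,0,9,0,0,0,0.2]

```text
time: 4.98
tool_pos: [0.5978, 0.1167, 0.4501]
tool_rot: [-3.142, -0.001, 1.871]
contact_force: [-0.1, 0.3, -2.8]
opening: 0.0139
grip_force: 40.0
```

>>> step_arm:
  commands:
    - [0,0,0,0,0,0,0]
    - [0,0,0,0,0,0,0]
    - [0,0,0,0,0,0,0]
    - [0,0,0,0,0,0,0]
    - [0,0,0,0,0,0,0]

```text
time: 5.4
tool_pos: [0.5985, 0.1132, 0.4498]
tool_rot: [3.142, 0.0, 1.864]
contact_force: [-0.0, -0.1, -2.2]
opening: 0.0136
grip_force: 40.0
```

>>> step_arm:
  commands:
    - [0,0,0,0,0,0,0]
    - [0,0,0,0,0,0,0]
    - [0,0,0,0,0,0,0]
    - [0,0,0,0,0,0,0]
    - [0,0,0,0,0,0,0]

```text
time: 5.82
tool_pos: [0.5985, 0.1141, 0.4497]
tool_rot: [3.142, 0.0, 1.866]
contact_force: [-0.1, -0.4, -1.7]
opening: 0.0136
grip_force: 40.0
```

Run:
```python
from h import *
np.set_printoptions(precision=4,suppress=True)
s=cam("scene"); st=observe(); print(st["tool_pos"],st["tool_rot"],st["contact_force"],st["torque"],st["opening"])
im=np.mean([read_camera("scene").astype(float) for _ in range(4)],0).astype(np.uint8)[:,:,::-1]; cv2.imwrite("pics/s2.png",im)
np.save("s2pose.npy",np.r_[st["tool_pos"],st["tool_rot"]])
yaw=st["tool_rot"][2]-np.pi/2
p=st["tool_pos"]-[0,0,.0656+.0017]+.0175*np.array([np.cos(yaw),np.sin(yaw),0]); u=proj(s,p); print("pivot px",u)
x,y=u.astype(int); c=im[y-50:y+50,x-65:x+65]; cv2.imwrite("pics/s2c.png",cv2.resize(c,None,fx=6,fy=6,interpolation=2)); print(x-65,y-50)
```

```text
[0.5985 0.1141 0.4497] [3.1415 0.     1.8658] [-0.1018 -0.3944 -1.7301] [-0.033  -0.1554 -0.0013] 0.013593761425481868
pivot px [386.9997 195.2823]
321 145
```

View pics/s2c.png

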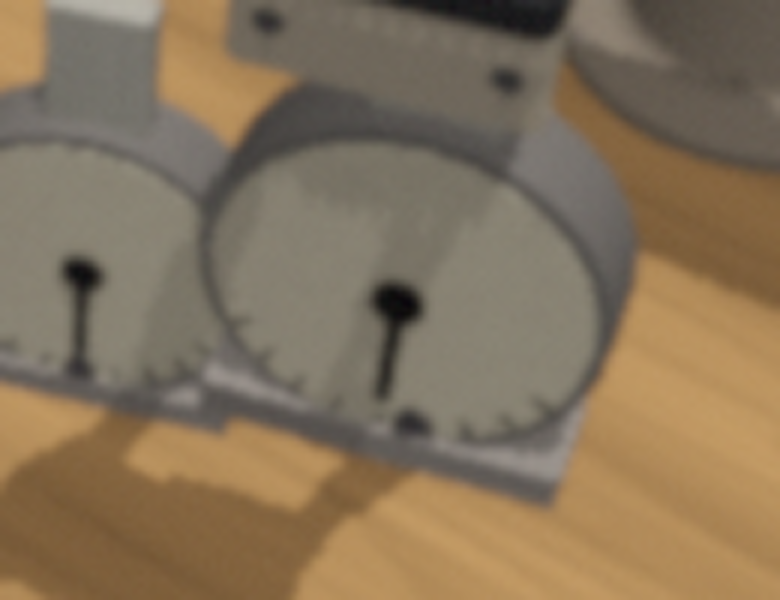

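The crop shows the pivot at (398,300), the pointer tip at (382,397) and the dark mark wedge at (411,424). Casting these points onto the dial plane gives the angles.

```bash
cat >> h.py <<'E'
def dial(c,px,tcp,Rg,off=0.0175,dz=-.0656-.0017):
    """px -> (y,z) in gauge axes on the dial plane; tcp, gauge rotation Rg"""
    n=Rg[:,0]; P=tcp+Rg@np.array([off,0,dz]); r=[]
    for u,v in px:
        o,d=ray(c,u,v); x=o+d*((P-o)@n)/(d@n); r.append((Rg.T@(x-P))[1:])
    return np.array(r)
def ang(a,b): d=b-a; return np.arctan2(d[0],-d[1])
E
python3 - <<'E'
from h import *
from scipy.spatial.transform import Rotation as Ro
s=cam("scene"); im=cv2.imread("pics/s2.png"); po=np.load("s2pose.npy")
g=cv2.resize(im[145:245,321:451],None,fx=6,fy=6,interpolation=2).max(2)
m=(g<75).astype(np.uint8); m[:250]=0; m[:,:340]=0;m[:,460:]=0
n,l,stt,cen=cv2.connectedComponentsWithStats(m)
for i in range(1,n):
    if stt[i,4]>40: print(stt[i],cen[i])
Rg=Ro.from_euler("z",po[5]-np.pi/2).as_matrix()
f=lambda u,v:((u+.5)/6-.5+321,(v+.5)/6-.5+145)
q=dial(s,[f(398,300),f(382,397),f(411,424),f(408,412)],po[:3],Rg)*1000
print(q.round(1)); print("pointer",ang(q[0],q[1]),"mark",ang(q[0],q[2]),ang(q[0],q[3]))
E
```

```text
[ 372  283   50  114 2519] [393.67764986 322.09845177]
[397 413  30  21 468] [410.73504274 424.36111111]
[[ -0.3   1.6]
 [ -0.3 -38.9]
 [  9.3 -46.8]
 [  7.9 -42.1]]
pointer 9.501676687037478e-05 mark 0.19694861302832448 0.185086799342215
```

>>> step_arm:
  commands:
    - [0,0,0.2,-3,0,0,-0.05]
    - [0,0.1,0.4,-6,0,0,-0.1]
    - [0,0.15,0.5,-9,0,0,-0.168]
    - [0,0.15,0.5,-12,0,0,-0.168]
    - [0,0.15,0.5,-15,0,0,-0.168]

```text
time: 6.43
tool_pos: [0.5996, 0.1192, 0.2984]
tool_rot: [3.141, 0.0, 1.698]
contact_force: [1.0, 0.3, -3.1]
opening: 0.0139
grip_force: 40.0
```

>>> step_arm:
  commands:
    - [0,0,0,-2,0,0,0]
    - [0,0,0,-4,0,0,0]
    - [0,0,0,-5.5,0,0,0]
    - [0,0,0,-6,0,0,0]
    - [0,0,0,-6,0,0,0]

```text
time: 6.85
tool_pos: [0.5994, 0.1191, 0.2384]
tool_rot: [-3.139, -0.0, 1.698]
contact_force: [0.3, -0.2, -2.2]
opening: 0.0137
grip_force: 40.0
```

>>> step_arm:
  commands:
    - [0,0,0,0,0,0,0]
    - [0,0,0,0,0,0,0]
    - [0,0,0,0,0,0,0]
    - [0,0,0,0,0,0,0]
    - [0,0,0,0,0,0,0]

```text
time: 7.27
tool_pos: [0.6002, 0.1191, 0.2404]
tool_rot: [3.14, 0.0, 1.698]
contact_force: [-0.3, -0.4, -2.2]
opening: 0.0138
grip_force: 40.0
```

Run:
```python
from h import *
np.set_printoptions(precision=4,suppress=True)
s=cam("scene"); st=observe(); print(st["tool_pos"],st["tool_rot"],st["contact_force"],st["torque"],st["opening"])
im=np.mean([read_camera("scene").astype(float) for _ in range(4)],0).astype(np.uint8)[:,:,::-1]; cv2.imwrite("pics/s3.png",im)
x,y=302,205; cv2.imwrite("pics/s3c.png",cv2.resize(im[y:y+120,x:x+130],None,fx=5,fy=5,interpolation=2))
```

```text
[0.6002 0.1191 0.2404] [3.1404 0.0001 1.6978] [-0.2638 -0.3535 -2.2227] [-0.0301 -0.1039  0.0283] 0.013819692897076413
```

View pics/s3c.png

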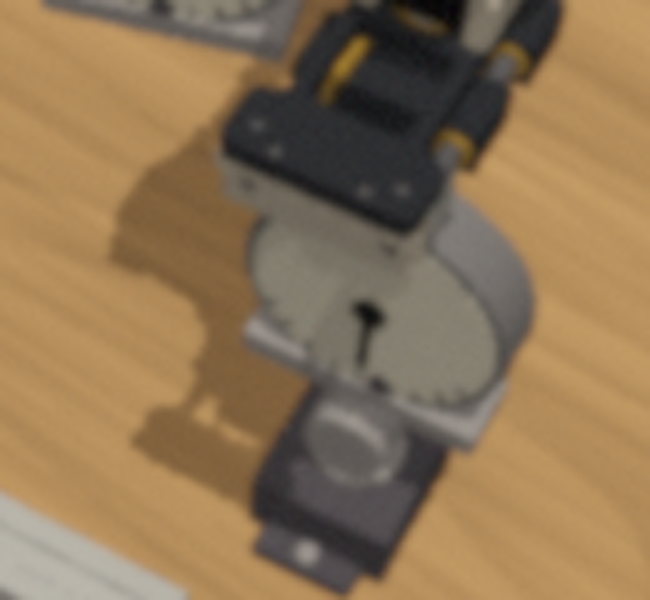

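The foot hovers over the stud and is roughly aligned. The middle of its front bottom edge is at crop (358,394), the bar's end face is centred near (352,443), and the screw is at (307,552). I'll check the lateral offset.

Run:
```python
from h import *
np.set_printoptions(precision=4,suppress=True)
s=cam("scene"); f=lambda u,v:((u+.5)/5-.5+302,(v+.5)/5-.5+205)
im=cv2.imread("pics/s3c.png",0)
e=np.array([np.cos(.127),np.sin(.127)]); n=np.array([-e[1],e[0]])
def lat(p): d=p[:2]-[.6,.119]; return d@e*1e3,d@n*1e3
print("bar end",lat(onz(s,*f(352,443),.07)),"expected (22,0)")
print("screw",lat(onz(s,*f(307,552),.01)))
for p in ((247,338),(358,394),(470,450)): print("foot",lat(onz(s,*f(*p),.1058)))
for P in ([22,0,70],[22,20,70],[22,-20,70],[22,0,90],[18,0,105.8],[18,55,105.8],[18,-55,105.8]):
    w=np.r_[[.6,.119]+e*P[0]/1e3+n*P[1]/1e3,P[2]/1e3]; print(P,((proj(s,w)-[302,205]+.5)*5-.5).round(0))
```

```text
bar end (np.float64(16.2833547780753), np.float64(1.4679700255152595)) expected (22,0)
screw (np.float64(44.26273929409116), np.float64(-1.729874732767074))
foot (np.float64(12.69635259814572), np.float64(-55.71298030850097))
foot (np.float64(13.631845887660637), np.float64(-0.46165353656873315))
foot (np.float64(14.31498490733514), np.float64(53.10199026222981))
[22, 0, 70] [343. 451.]
[22, 20, 70] [384. 471.]
[22, -20, 70] [303. 431.]
[22, 0, 90] [347. 428.]
[18, 0, 105.8] [354. 402.]
[18, 55, 105.8] [470. 458.]
[18, -55, 105.8] [243. 347.]
```

>>> step_arm:
  commands:
    - [0,0,0,-0.6,0,0,0]
    - [0,0,0,-1.1,0,0,0]
    - [0,0,0,-1.3,0,0,0]
    - [0,0,0,-1.4,0,0,0]
    - [0,0,0,-1.4,0,0,0]

```text
time: 7.88
tool_pos: [0.5998, 0.1191, 0.2252]
tool_rot: [-3.141, -0.0, 1.698]
contact_force: [0.1, -0.2, -2.7]
opening: 0.0137
grip_force: 40.0
```

>>> step_arm:
  commands:
    - [0,0,0,-0.1,0,0,0]
    - [0,0,0,-0.2,0,0,0]
    - [0,0,0,-0.3,0,0,0]
    - [0,0,0,-0.4,0,0,0]
    - [0,0,0,-0.4,0,0,0]

```text
time: 8.3
tool_pos: [0.6001, 0.1191, 0.2219]
tool_rot: [3.141, 0.0, 1.698]
contact_force: [0.5, 0.5, -1.0]
opening: 0.0136
grip_force: 40.0
```

>>> step_arm:
  commands:
    - [0,0,0,-0.05,0,0,0]
    - [0,0,0,-0.1,0,0,0]
    - [0,0,0,-0.2,0,0,0]
    - [0,0,0,-0.2,0,0,0]
    - [0,0,0,-0.2,0,0,0]

```text
time: 8.72
tool_pos: [0.6001, 0.1191, 0.2199]
tool_rot: [3.141, 0.0, 1.698]
contact_force: [0.2, 0.2, 1.3]
opening: 0.0138
grip_force: 40.0
```

>>> step_arm:
  commands:
    - [0,0,0,0,0,0,0]
    - [0,0,0,0,0,0,0]
    - [0,0,0,0,0,0,0]
    - [0,0,0,0,0,0,0]
    - [0,0,0,0,0,0,0]

```text
time: 9.13
tool_pos: [0.6001, 0.1191, 0.2198]
tool_rot: [3.141, -0.0, 1.698]
contact_force: [1.4, -0.6, 0.4]
opening: 0.0134
grip_force: 40.0
```

Run:
```python
from h import *
st=observe(); print(st["tool_pos"],st["tool_rot"],st["contact_force"],st["torque"],st["opening"])
```

```text
[0.60006342 0.11913672 0.21982653] [ 3.14116396e+00 -1.19155726e-05  1.69777272e+00] [ 1.3670019  -0.55030041  0.44195553] [-0.02613409 -0.29943034 -0.03541389] 0.013404937755427362
```

>>> step_arm:
  commands:
    - [0,-0.045,0.34,-0.004,-0.0253,-0.0032,0]
    - [0,-0.09,0.68,-0.015,-0.0506,-0.0065,0]
    - [0,-0.13,1.02,-0.034,-0.0763,-0.0097,0]
    - [0,-0.175,1.367,-0.06,-0.1017,-0.013,0]
    - [0,-0.175,1.367,-0.06,-0.1017,-0.013,0]

```text
time: 9.55
tool_pos: [0.598, 0.1338, 0.219]
tool_rot: [-3.142, 0.104, 1.699]
contact_force: [-0.5, 0.5, -0.3]
opening: 0.0141
grip_force: 40.0
```

>>> step_arm:
  commands:
    - [0,-0.043,0.342,-0.034,-0.0253,-0.0032,0]
    - [0,-0.087,0.684,-0.076,-0.051,-0.0065,0]
    - [0,-0.13,1.02,-0.126,-0.0763,-0.0097,0]
    - [0,-0.173,1.357,-0.181,-0.1017,-0.013,0]
    - [0,-0.173,1.357,-0.181,-0.1017,-0.013,0]

```text
time: 9.97
tool_pos: [0.5962, 0.1473, 0.2169]
tool_rot: [-3.141, 0.205, 1.699]
contact_force: [0.7, 0.2, 0.7]
opening: 0.0142
grip_force: 40.0
```

>>> step_arm:
  commands:
    - [0,0,0,0,0,0,0]
    - [0,0,0,0,0,0,0]
    - [0,0,0,0,0,0,0]
    - [0,0,0,0,0,0,0]
    - [0,0,0,0,0,0,0]

```text
time: 10.38
tool_pos: [0.5965, 0.1461, 0.2174]
tool_rot: [3.141, 0.204, 1.697]
contact_force: [-1.2, 2.8, 0.8]
opening: 0.014
grip_force: 40.0
```

>>> step_arm:
  commands:
    - [0,0,0,0,0,0,0]
    - [0,0,0,0,0,0,0]
    - [0,0,0,0,0,0,0]
    - [0,0,0,0,0,0,0]
    - [0,0,0,0,0,0,0]

```text
time: 10.8
tool_pos: [0.5965, 0.1463, 0.2173]
tool_rot: [3.142, 0.205, 1.698]
contact_force: [0.1, 2.2, 1.0]
opening: 0.014
grip_force: 40.0
```

>>> step_arm:
  commands:
    - [0,0,0,0,0,0,0]
    - [0,0,0,0,0,0,0]
    - [0,0,0,0,0,0,0]
    - [0,0,0,0,0,0,0]
    - [0,0,0,0,0,0,0]

```text
time: 11.22
tool_pos: [0.5965, 0.1463, 0.2173]
tool_rot: [3.142, 0.205, 1.698]
contact_force: [-1.0, 2.1, 0.4]
opening: 0.0138
grip_force: 40.0
```

Run:
```python
from h import *
from scipy.spatial.transform import Rotation as Ro
np.set_printoptions(precision=4,suppress=True)
s=cam("scene"); st=observe(); print(st["tool_pos"],st["tool_rot"],st["contact_force"],st["torque"],st["opening"])
Rt=Ro.from_euler("xyz",st["tool_rot"]).as_matrix(); Rg=np.c_[Rt[:,1],Rt[:,0],-Rt[:,2]]; print(Rg)
np.savez("s4.npz",R=Rg,p=st["tool_pos"])
im=np.mean([read_camera("scene").astype(float) for _ in range(8)],0); np.save("s4.npy",im)
im=im.astype(np.uint8)[:,:,::-1]; u=proj(s,st["tool_pos"]+Rg@[.0175,0,-.0673]); print(u)
x,y=u.astype(int)-[30,22]; print(x,y); cv2.imwrite("pics/s4c.png",cv2.resize(im[y:y+55,x:x+60],None,fx=10,fy=10,interpolation=2))
```

```text
[0.5965 0.1463 0.2173] [3.1416 0.2052 1.6978] [-0.9873  2.092   0.3885] [ 0.5474  0.0562 -0.0221] 0.013798402727750729
[[ 0.9919 -0.124  -0.0258]
 [ 0.1267  0.9711  0.2021]
 [ 0.     -0.2037  0.979 ]]
[380.5239 276.0243]
350 254
```

View pics/s4c.png

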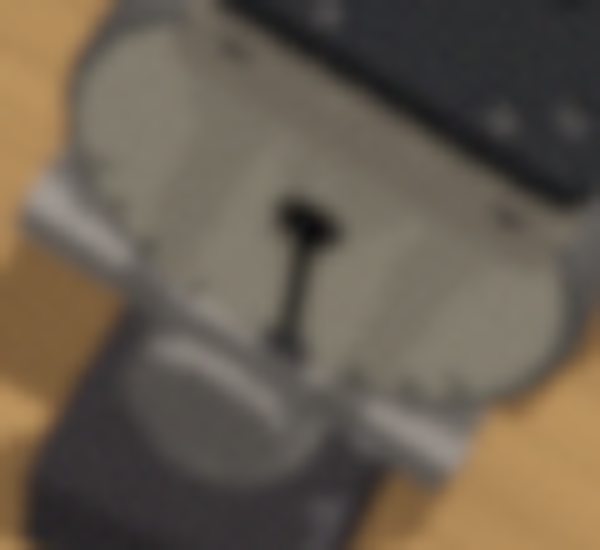

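The pointer, from hub (303,225) down to (290,320), ends on the mark blob near (285,345), and the foot rests on the bar. Now I'll quantify it.

Run:
```python
from h import *
s=cam("scene"); z=np.load("s4.npz"); im=np.load("s4.npy")
x0,y0=350,254; g=cv2.resize(im[y0:y0+55,x0:x0+60],None,fx=10,fy=10,interpolation=cv2.INTER_CUBIC).mean(2)
pts=[]
for r in range(215,366,10):
    row=g[r-4:r+5,230:380].mean(0); bg=np.percentile(row,75); w=np.clip(bg*.75-row,0,None)
    w[np.abs(np.arange(150)-row.argmin())>25]=0
    if w.sum()>0: pts.append((230+(w*np.arange(150)).sum()/w.sum(),r,row.min(),(w>0).sum()))
px=[((a+.5)/10-.5+x0,(b+.5)/10-.5+y0) for a,b,_,_ in pts]
q=dial(s,px,z["p"],z["R"])*1e3
for a,b in zip(pts,q): print(np.round(a,1),b.round(1),round(float(np.arctan2(b[0],-b[1])),3))
```

```text
[301.4 215.   25.5  50. ] [-2.5  1.5] -2.12
[309.3 225.   17.1  51. ] [-0.  -0.2] -0.252
[311.3 235.   17.4  51. ] [ 1.4 -3.1] 0.422
[309.7 245.   32.   48. ] [ 2.2 -6.8] 0.318
[304.6 255.   49.   38. ] [  2.5 -11.2] 0.215
[300.9 265.   56.6  29. ] [  2.9 -15.4] 0.188
[298.6 275.   59.9  27. ] [  3.7 -19.3] 0.187
[296.8 285.   61.2  26. ] [  4.5 -23.2] 0.191
[295.  295.   61.2  25. ] [  5.3 -27. ] 0.194
[292.8 305.   60.7  26. ] [  6.1 -31. ] 0.193
[290.6 315.   61.2  27. ] [  6.8 -35. ] 0.192
[287.3 325.   58.2  34. ] [  7.4 -39.3] 0.186
[284.2 335.   52.4  40. ] [  8.  -43.6] 0.181
[285. 345.  53.  41.] [  9.3 -47. ] 0.196
[287.8 355.   63.2  37. ] [ 11. -50.] 0.217
[290.  365.   78.4  15. ] [ 12.6 -53.1] 0.232
```

```bash
python3 -c "
from cell import *
st=observe(); print(st['tool_pos'],st['contact_force'],st['grip_force'],st['opening']); print(hand_in())"
```

```text
[0.59646449 0.14631833 0.21732519] [-0.68216624  2.27264851  0.8912139 ] 39.988970160484314 0.014402923651985883
the job is handed in; nothing more can be done
None
```

I handed the job in with the gauge still gripped and its foot on the stud; the spring is pressed about 4–5 mm of its 12 mm, and the pointer reads within about 1° of the mark (both about 0.2 rad).

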